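# Slide the grill grate onto the rails above the pot

### The job

The charcoal grill has three pairs of rails: put the grate on the lowest pair on which it passes clear over the pot or pan standing on the hearth. Pick it up by its wooden handle, start its rear edge into that pair and let go once the rails carry it part-way in, then push it home until it stops at the back and its front end has dropped behind the stop lugs, lying level. Do not shove the grill along the table or disturb the pots and the other things around.

Things in the scene. Friction and masses are not known exactly. Their poses are not given: they have to be found in the camera images.
- grill: table-top charcoal grill of dark steel, open above and in front, 6 kg, loose on the table (a hard shove shifts it). Origin: on the table under the middle of its hearth; x points from the open front (-x) to the back plate, z up. Back plate's inner face at x = 83 mm. Side plates 253 mm high with windows, inner faces at y = +-100 mm, x = -95 to 87 mm. Lip 38 mm high across the foot of the front
- mouth (a point): middle of the grill's open front at x = -125 mm, z = 150 mm, axes as the grill: here all ledges begin, behind a lip turned down to x = -139 mm. The front edges of the side plates flare outward from y = +-100 mm at x = -95 mm to about y = +-113 mm at x = -120 mm, as a lead-in
- rail_slot (a point): on the +y ledge of the middle pair at the front end of its guide strip, axes as the grill. Every rail is alike: a ledge 4 mm thick, 20 mm wide (y 80 to 100 mm either side), x = -125 to 83 mm; a guide strip above it, underside 20 mm above the ledge, x = -70 mm to the back, its front turned up to x = -86 mm. So the front 40 mm of the ledges lies open from above
- lug (a point): on top of the stop lug of the +y middle ledge; axes as the grill. Each ledge has such a round lug across it at x = -87 mm, 6 mm proud, rear side at x = -81 mm. The rear edge must pass over it; when the grate is home its front end drops behind the lugs, with about 4 mm of play to the back plate
- grate: steel wire grate, 0.4 kg +-20 percent, frame 160 mm deep (x) by 190 mm wide (y) of 8 mm square bar; its side bars run on the ledges. Origin: centre of its underside; x points to the rear edge, which enters first (x = 80 mm); front edge with handle at x = -80 mm; z up. Starts flat on the table. Centre of mass about 12 mm in front of the origin. Home: origin 0 to 3 mm beyond the grill's origin in x
- grate_handle (a point): middle of the wooden handle, a bar 90 mm long (along the grate's x), 18 mm wide (y) and 24 mm high, reaching from x = -92 to -182 mm of the grate, its axis 30 mm above the grate's underside; axes as the grate
- grate_front (a point): middle of the grate's front edge at its underside (x = -80 mm); axes as the grate
- rails_low (a point): point midway between the left and right ledge of the lowest rail pair, level with the ledge tops (85 mm above the table) and in line with the two stop lugs; axes as the grill
- rails_mid (a point): point midway between the left and right ledge of the middle rail pair, level with the ledge tops (150 mm above the table) and in line with the two stop lugs; axes as the grill
- rails_high (a point): point midway between the left and right ledge of the highest rail pair, level with the ledge tops (215 mm above the table) and in line with the two stop lugs; axes as the grill
- hearth (a point): middle of the firebrick hearth of the grill, top face, 20 mm above the table
- pan: low open cast-iron pan, 116 mm across (148 mm over its loops), 45 mm high; origin: centre of its underside. Stands on the hearth or on the wooden board (both 20 mm above the table)
- saucepan: lidded aluminium saucepan, 110 mm across (142 mm over its loops), 105 mm high with its knob; origin: centre of its underside. Stands on the hearth or on the board
- coffee_pot: white enamel coffee pot, 100 mm across (140 mm over handle and spout), 165 mm high with its knob; origin: centre of its underside. Stands on the hearth or on the board
- sauce: amber sauce bottle, 60 mm across, 170 mm high, a bystander; origin: centre of its underside
- sweets: open clear tub of sweets, 110 mm across, 35 mm high, a bystander; origin: centre of its underside
- board: wooden pot board 340 x 170 x 20 mm, fixed, on which two of the three pots stand; origin: centre of its underside, x along its length

How it is judged:
By the outcome, as a careful person would: the job done as asked, in the order asked, and still so for the second after the job is handed in, with the robot touching nothing.
It also fails if it takes over 58 s, if anything falls off the work surface, if the arm or the gripper's body presses on something with over 40 N, if the wrist force passes 120 N, or if a joint passes its speed limit or range.

### The arm

A 6-joint arm with a two-finger parallel gripper is mounted at the origin on the work surface. World frame = base frame: x ahead of the robot, y to its left, z up, the work surface at z = 0. Lengths are in m, angles in rad, forces in N, time in s.
With the tool pointing down it reaches from about 0.25 to 0.775 m from the base axis. Payload 4 kg.
Tool frame: the origin (TCP) lies on the centre line of the jaws, within the pads' length; the fingertips stand 17 mm ahead of it and the grasp point (between the pads) lies 2 mm behind it; z points along the fingers, y is the line along which they close (so a half turn about z gives the same grasp; the last joint's range is limited). The gripper opens to 94 mm and grips with 3 to 60 N. Pads are 16 mm wide; open, the fingers measure 119 mm over their backs; the gripper's body (75 mm by 177 mm) begins 78 mm behind the grasp point.
Start: joints at [-1.271, 0.087, 1.371, -0, 1.684, -0.103], TCP at [0.216, -0.506, 0.223] pointing down, gripper open.
Joint ranges: [-3.1, 3.1], [-0.76, 2.03], [0.27, 2.55], [-1.08, 4.22], [0.17, 2.65], [-2.57, 2.57]. Speed limits (rad/s): [2.79, 2.79, 3.14, 3.14, 3.14, 3.14].

### API

Orientations are given as [roll, pitch, yaw] about the fixed x, y, z axes, in that order (R = Rz(yaw) Ry(pitch) Rx(roll)).
In Python, from bench import robot gives the robot as it stands.
- The arm moves only by the tool servo_tool, never from a script. Its argument "plan" is a list of rows, each a list of 7 numbers: the shift along the tool's x, y, z normalised to -1 to 1, where 1 is 0.1 m, then the turn, a rotation vector about the tool's x, y, z normalised to -1 to 1, where 1 is pi/2 rad, then the finger opening in mm, from 0 to 94. In form: [[x, y, z, ax, ay, az, gripper], ...]. A call has 1 to 12 rows; each row is the pose to reach, as a shift and turn from the pose commanded when the call began, along the tool's axes at that moment; what a row does not reach only later rows make up. A row lasts 1/12 s, in which the tool goes at most 41.7 mm and 7.16 degrees, less where a joint would pass 70% of its speed; a pose out of reach is approached as far as the arm can. A call with a number of a shift or a turn outside -1 to 1 is refused whole. A call with a gripper value outside its range is refused whole. The fingers move at their own pace and stop on an object; the grip force is fixed at half the most. Time passes only in rows, so rows that repeat a pose let the fingers close. It gives the time, the measured TCP pose, the force, the opening and the grip force at its end, in the units of the state.
- robot.get_obs(): the state, without advancing time (a new reading comes with each control period).
- robot.snapshot(name): name is "side" or "top"; returns the picture (384x512x3 uint8, red, green, blue); there is no depth.
- robot.camera_params(name): a dict with "camera_matrix" (3x3 intrinsics, pixels), "rvec" (rotation vector, rad) and "tvec" (3), from world to camera coordinates, as OpenCV has them. Camera axes: x right, y down, z forward; pixel columns grow to the right and rows downward; lengths in m; the calibration is good to about 2 mm. A picture is of the moment at which its call begins. camera_params takes no time and is no camera call.
- robot.close_job(): hands the job in; it is judged then, once.
Trained networks look in the newest picture that a camera, given by its name, has taken for a name from the list of things; names that differ only in an ending like _2 or _b are one class to them, and where a whole thing is asked for, a point or a joint stands for the part that bears it (a point fixed in the world has none). Each returns a list of dicts, best first, with "conf" (0 to 1); they miss things now and then, are a little off and sometimes report something else, mostly with a low value. They report only what shows in the picture. A call takes as long as a camera call.
- robot.find_in(thing, camera): "extent" ([centre column, centre row, width, height] in pixels, round what is visible of it).
The state is a dict: "time": time; "joint_positions": joint angles; "qvel": joint speeds; "joint_torque": joint torques, N m; "tool_pos": TCP position; "ee_rot": TCP orientation; "wrist_force": force on the tool from outside, world axes, zero at the start; "wrist_torque": the same for the moment, N m; "width": finger opening in m; "finger_force": force on a finger pad.
Only numpy, scipy, OpenCV 4.12 (cv2) and the standard library are available. Lean on these libraries where they do the work, as an engineer would, in place of code of your own. Each camera call takes 0.05 s, during which the arm holds its last target. There are 200 camera calls.

## Working session

There is one attempt and no reset: what is moved stays moved. The work goes in short steps, Python scripts to look and compute and a tool call to move; the robot and the scene stay as the last step left them, time stands still between calls to the robot, and variables do not carry over. Pictures are saved under pics/ and viewed, at most 10 in all, crops included, and the job is handed in when it is done.

Besides the shell and the picture viewer there is one more tool, called after "Call:" as name(argument=value, ...) on one line, values as JSON. servo_tool: Moves the arm, as the interface text tells. Scaled input: -1 to 1 covers 0.1 m each way for a shift and pi/2 rad each way for a turn. Its arguments: {"type":"object","properties":{"plan":{"type":"array","items":{"type":"array","items":{"type":"number"}}}},"required":["plan"]}

```bash
ls; mkdir -p pics
python3 - <<'E'
from bench import robot
import cv2
for c in("side","top"):
    im=robot.snapshot(c); cv2.imwrite(f"pics/{c}0.png",im[:,:,::-1])
    p=robot.camera_params(c); R=cv2.Rodrigues(p["rvec"])[0]; print(c,p["camera_matrix"].tolist(),"pos",(-R.T@p["tvec"].ravel()).round(3), R[2].round(2))
    for t in ["grill","grate","grate_handle","grate_front","pan","saucepan","coffee_pot","sauce","sweets","board","hearth","mouth","lug","rail_slot"]:
        r=robot.find_in(t,c); print(t,[( [round(v) for v in d["extent"]],round(d["conf"],2)) for d in r[:2]])
print(robot.get_obs())
E
```

```text
pics
side [[441.9754648548481, 0.0, 254.9716332037708], [0.0, 441.9754648548481, 184.64302569765346], [0.0, 0.0, 1.0]] pos [ 0.813 -1.081  0.928] [-0.15  0.79 -0.59]
grill [([218, 212, 106, 120], 0.69)]
grate [([225, 166, 59, 52], 0.65)]
grate_handle [([223, 166, 54, 53], 0.89)]
grate_front [([225, 166, 58, 51], 0.83)]
pan [([141, 304, 56, 50], 0.65)]
saucepan [([203, 317, 47, 54], 0.8), ([142, 303, 54, 49], 0.24)]
coffee_pot [([225, 166, 56, 49], 0.23)]
sauce [([310, 207, 21, 55], 0.89)]
sweets [([305, 188, 34, 29], 0.58)]
board [([174, 323, 153, 79], 0.76), ([214, 208, 104, 115], 0.44)]
hearth [([214, 210, 107, 123], 0.59)]
mouth [([217, 209, 103, 118], 0.89), ([228, 166, 58, 48], 0.18)]
lug [([213, 210, 103, 122], 0.73)]
rail_slot [([216, 209, 106, 127], 0.62)]
top [[488.8984823604341, 0.0, 259.65635890962506], [0.0, 488.8984823604341, 191.82395652813804], [0.0, 0.0, 1.0]] pos [ 0.307 -0.033  1.637] [ 0.2   0.01 -0.98]
grill [([295, 219, 92, 85], 0.78), ([271, 148, 16, 19], 0.31)]
grate [([391, 235, 54, 105], 0.72), ([181, 244, 83, 68], 0.7)]
grate_handle [([183, 243, 88, 62], 0.9
[... 503 characters left out ...]
joint_positions': array([-1.27105475e+00,  8.71743652e-02,  1.37071998e+00,  1.06337640e-05,
        1.68357330e+00, -1.03113844e-01]), 'qvel': array([-1.72184321e-05,  2.65882320e-04,  1.23476255e-04,  1.47319206e-04,
        3.12978202e-04, -5.35164543e-04]), 'joint_torque': array([ 1.17616251e-03, -3.40034151e+01, -3.02589726e+01,  7.18175224e-02,
        2.37854978e-02, -3.16960154e-05]), 'tool_pos': array([ 0.21562272, -0.50598948,  0.22250975]), 'ee_rot': array([3.14146722e+00, 2.35745337e-06, 4.02856614e-01]), 'wrist_force': array([ 0.44461711, -0.87220513, -0.03278744]), 'wrist_torque': array([ 0.03105138,  0.02262863, -0.00881875]), 'finger_force': 0.0, 'width': 0.09380175533079368}
```

Run:
```python
import cv2
a=cv2.imread("pics/top0.png")[110:310,120:440]; cv2.imwrite("pics/t1.png",cv2.resize(a,(800,500),interpolation=cv2.INTER_CUBIC))
a=cv2.imread("pics/side0.png")[130:290,130:343]; cv2.imwrite("pics/s1.png",cv2.resize(a,(799,600),interpolation=cv2.INTER_CUBIC))
```

```text
(no output)
```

View pics/t1.png

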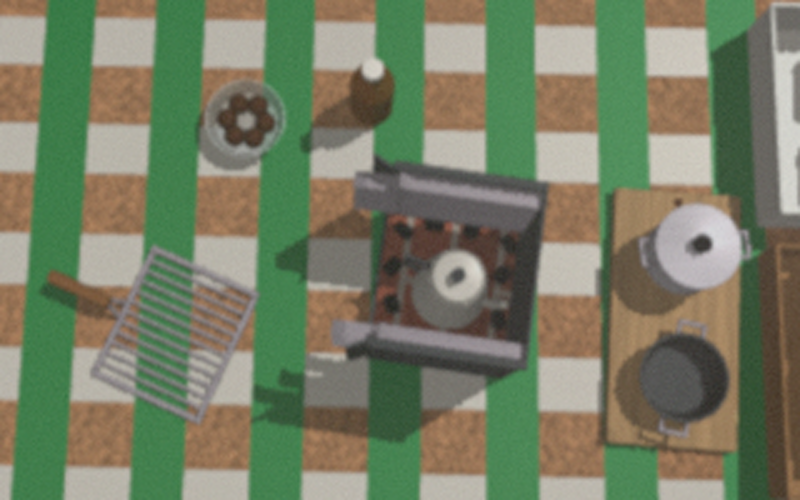

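View pics/s1.png

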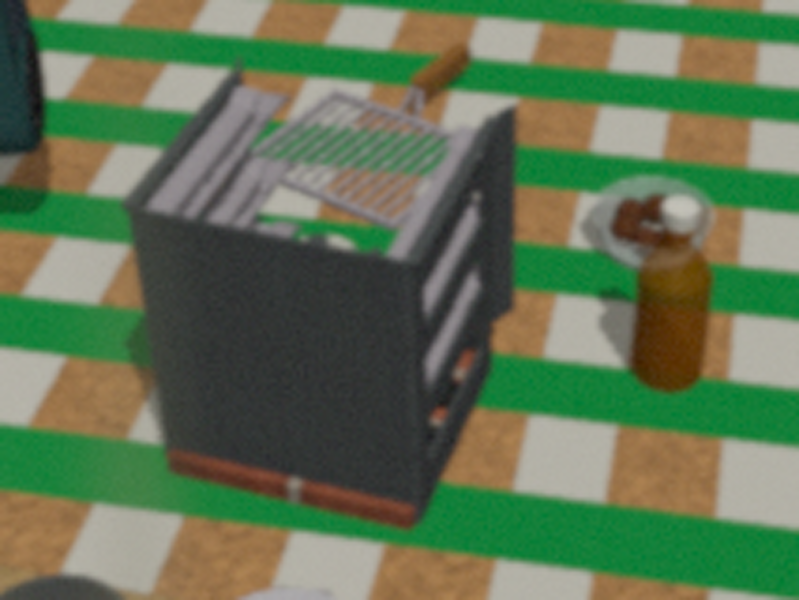

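```bash
cat > h.py <<'E'
import numpy as np,cv2
from bench import robot
def cam(c):
    p=robot.camera_params(c); R=cv2.Rodrigues(p["rvec"])[0]; return p["camera_matrix"],R,p["tvec"].ravel()
def w(c,px,z):
    K,R,t=cam(c); px=np.atleast_2d(px).astype(float)
    d=(R.T@np.linalg.inv(K)@np.c_[px,np.ones(len(px))].T).T; o=-R.T@t
    return o+d*((z-o[2])/d[:,2])[:,None]
def pr(c,X):
    p=robot.camera_params(c); return cv2.projectPoints(np.atleast_2d(X).astype(float),p["rvec"],p["tvec"],p["camera_matrix"],None)[0][:,0]
E
python3 - <<'E'
from h import *
T=lambda l:np.array(l)/2.5+[120,110]
S=lambda l:np.array(l)/3.75+[130,130]
print("grate",w("top",T([(153,248),(257,297),(202,420),(93,374)]),.008).round(3).tolist())
print("handle",w("top",T([(50,280),(108,303)]),.042).round(3).tolist())
print("top rim back R,L",w("top",T([(548,183),(525,370)]),.253).round(3).tolist())
print("side rim: back -?",w("side",S([(128,205),(412,262),(238,68),(515,105)]),.253).round(3).tolist())
print("side base",w("side",S([(170,467),(412,525)]),.0).round(3).tolist())
print("base tcp",pr("top",[[0.2156,-.506,.2225],[0,0,0]]))
E
```

```text
grate [[0.57, 0.25, 0.008], [0.506, 0.107, 0.008], [0.343, 0.173, 0.008], [0.4, 0.32, 0.008]]
handle [[0.519, 0.377, 0.042], [0.49, 0.299, 0.042]]
top rim back R,L [[0.616, -0.247, 0.253], [0.4, -0.218, 0.253]]
side rim: back -? [[0.411, -0.226, 0.253], [0.616, -0.253, 0.253], [0.433, -0.041, 0.253], [0.652, -0.055, 0.253]]
side base [[0.411, -0.226, 0.0], [0.609, -0.251, 0.0]]
base tcp [[432.22511421 327.616818  ]
 [250.8961684  389.31356262]]
```

```bash
cat >> h.py <<'E'
def T(p,X): # planar pose p=(x,y,th), X local
    X=np.atleast_2d(X).astype(float); c,s=np.cos(p[2]),np.sin(p[2])
    return np.c_[p[0]+c*X[:,0]-s*X[:,1],p[1]+s*X[:,0]+c*X[:,1],X[:,2]]
E
python3 - <<'E'
from h import *
from scipy.optimize import least_squares
t=lambda l:np.array(l)/2.5+[120,110]
s=lambda l:np.array(l)/3.75+[130,130]
L=np.array([(.087,.103,.253),(.087,-.103,.253)]); F=np.array([(-.12,.113,.253),(-.12,-.113,.253)])
a=t([(548,183),(525,370)]); b=s([(412,262),(128,205),(515,105),(238,68)])
f=lambda p:np.r_[(pr("top",T(p,L))-a).ravel(),(pr("side",T(p,np.r_[L,F]))-b).ravel()]
r=least_squares(f,[.52,-.15,-1.7]); p=r.x; print("grill",p,np.degrees(p[2]),r.fun.round(1))
q=t([(153,248),(257,297),(202,420),(93,374)])
G=np.array([(-.08,.095,.008),(.08,.095,.008),(.08,-.095,.008),(-.08,-.095,.008)])
H=np.array([(-.182,0,.042)]); qh=t([(50,280)])
g=lambda p:(pr("top",T(p,np.r_[G,H]))-np.r_[q,qh]).ravel()
r=least_squares(g,[.46,.2,-1.95]); gp=r.x; print("grate",gp,np.degrees(gp[2]),r.fun.round(1),"handle",T(gp,[[-.137,0,.03],[-.104,0,.03]]))
np.save("poses.npy",[p,gp])
ts=cv2.resize(cv2.imread("pics/top0.png")[130:290,140:370],None,fx=3.4,fy=3.4,interpolation=cv2.INTER_CUBIC)
ss=cv2.resize(cv2.imread("pics/side0.png")[130:280,150:300],None,fx=4,fy=4,interpolation=cv2.INTER_CUBIC)
def dr(im,c,o,k,P,col):
    u=((pr(c,P)-o+.5)*k).astype(int); cv2.polylines(im,[u.reshape(-1,1,2)],True,col,1)
for im,c,o,k in((ts,"top",[140,130],3.4),(ss,"side",[150,130],4)):
    for y in(.1,-.1):
        dr(im,c,o,k,T(p,[(.083,y,.253),(-.095,y,.253),(-.12,y*1.13,.253),(-.095,y,.253)]),(0,0,255))
        dr(im,c,o,k,T(p,[(.083,y,.215),(-.125,y,.215),(-.125,y*.8,.215),(.083,y*.8,.215)]),(255,255,0))
    dr(im,c,o,k,T(gp,G),(0,0,255)); dr(im,c,o,k,T(gp,[(-.092,-.009,.042),(-.092,.009,.042),(-.182,.009,.042),(-.182,-.009,.042)]),(255,0,255))
    dr(im,c,o,k,T(p,[(.087,.103,.0),(.087,-.103,.0)]),(0,0,255))
cv2.imwrite("pics/t2.png",ts);cv2.imwrite("pics/s2.png",ss)
E
```

```text
grill [ 0.52231814 -0.15118959 -1.70156078] -97.49225132736159 [ 1.5  1.   2.  -3.  -0.9 -0.6 -0.4 -0.5 -0.1 -1.6  0.2 -4.4]
grate [ 0.45410618  0.21168111 -1.95540136] -112.03624518408432 [-0.1 -0.6  1.5 -1.7 -0.1  2.  -0.4  1.1 -0.8 -1. ] handle [[0.50550763 0.33867281 0.03      ]
 [0.49312626 0.30808357 0.03      ]]
```

View pics/t2.png

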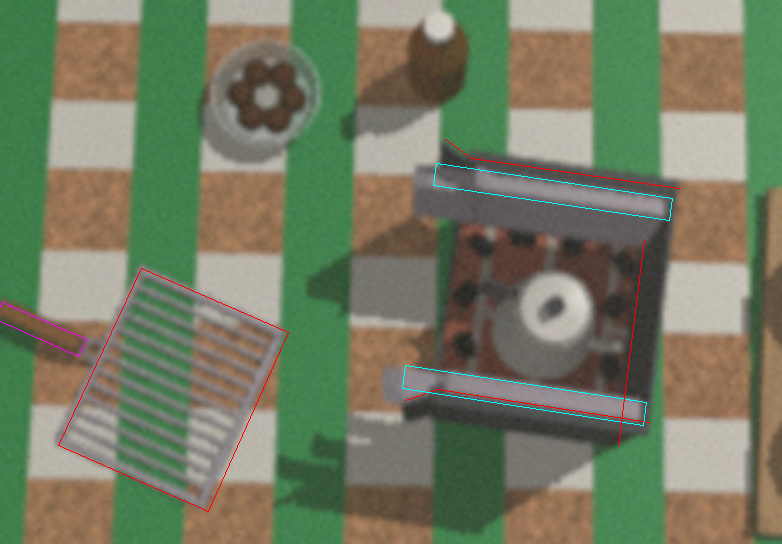

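View pics/s2.png

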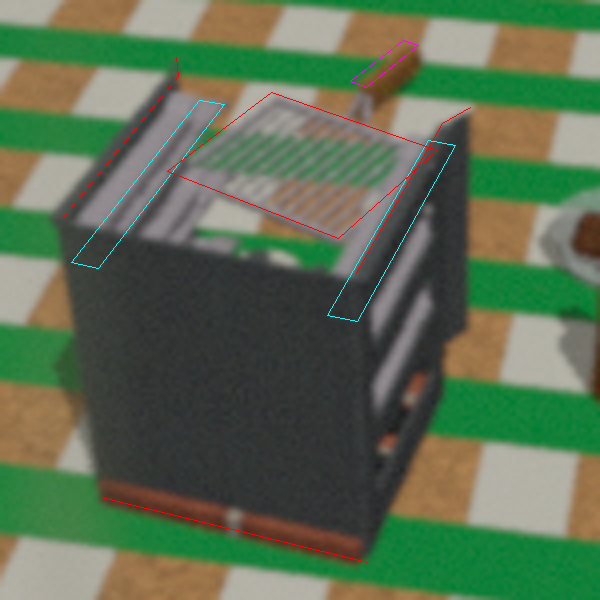

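Call:
servo_tool(plan=[[0,0,-0.3,0,0,-0.07,94],[0,0,-0.6,0,0,-0.14,94],[0,0,-0.9,0,0,-0.21,94],[0,0,-1,0,0,-0.28,94],[0,0,-1,0,0,-0.35,94],[0,0,-1,0,0,-0.42,94],[0,0,-1,0,0,-0.5,94],[0,0,-1,0,0,-0.5,94]])

```text
time: 2.17
tool_pos: [0.2156, -0.506, 0.3227]
ee_rot: [3.141, 0.0, 1.19]
wrist_force: [0.4, 0.1, 0.1]
width: 0.0943
finger_force: 0.0
```

Call:
servo_tool(plan=[[0.2,0,-0.3,0,0,0,94],[0.6,0,-0.6,0,0,0,94],[0.95,0,-0.9,0,0,0,94]])

```text
time: 2.42
tool_pos: [0.2473, -0.4261, 0.404]
ee_rot: [-3.14, -0.002, 1.183]
wrist_force: [0.6, -0.1, 0.5]
width: 0.0939
finger_force: 0.0
```

Call:
servo_tool(plan=[[0.35,0,0,0,0,0,94],[0.65,0,0,0,0,0,94],[0.955,0,0,0,0,0,94]])

```text
time: 2.67
tool_pos: [0.2834, -0.337, 0.4052]
ee_rot: [3.14, 0.001, 1.184]
wrist_force: [-0.1, 0.0, 0.2]
width: 0.094
finger_force: 0.0
```

Call:
servo_tool(plan=[[0.35,0,0,0,0,0,94],[0.65,0,0,0,0,0,94],[0.955,0,0,0,0,0,94]])

```text
time: 2.92
tool_pos: [0.3189, -0.2482, 0.4045]
ee_rot: [3.141, 0.0, 1.185]
wrist_force: [1.1, -0.8, 0.9]
width: 0.0938
finger_force: 0.0
```

Call:
servo_tool(plan=[[0.35,0,0,0,0,0,94],[0.65,0,0,0,0,0,94],[0.955,0,0,0,0,0,94]])

```text
time: 3.17
tool_pos: [0.3545, -0.1595, 0.4045]
ee_rot: [3.141, 0.0, 1.185]
wrist_force: [0.4, -0.7, 0.1]
width: 0.094
finger_force: 0.0
```

Call:
servo_tool(plan=[[0.35,0,0,0,0,0,94],[0.65,0,0,0,0,0,94],[0.955,0,0,0,0,0,94]])

```text
time: 3.42
tool_pos: [0.3902, -0.0709, 0.4045]
ee_rot: [3.141, 0.0, 1.185]
wrist_force: [1.4, -0.7, 0.1]
width: 0.0938
finger_force: 0.0
```

Call:
servo_tool(plan=[[0.35,0,0,0,0,0,94],[0.65,0,0,0,0,0,94],[0.955,0,0,0,0,0,94]])

```text
time: 3.67
tool_pos: [0.4259, 0.0177, 0.4044]
ee_rot: [3.141, -0.0, 1.185]
wrist_force: [0.5, 0.7, -0.1]
width: 0.0941
finger_force: 0.0
```

Call:
servo_tool(plan=[[0.35,0,0.2,0,0,0,94],[0.65,0,0.5,0,0,0,94],[0.955,0,0.8,0,0,0,94]])

```text
time: 3.92
tool_pos: [0.4615, 0.1052, 0.3257]
ee_rot: [3.139, -0.001, 1.185]
wrist_force: [1.3, -0.0, -0.9]
width: 0.0938
finger_force: 0.0
```

Call:
servo_tool(plan=[[0.35,0,0.3,0,0,0,94],[0.65,0,0.6,0,0,0,94],[0.955,0,0.9,0,0,0,94]])

```text
time: 4.17
tool_pos: [0.495, 0.1894, 0.2388]
ee_rot: [3.141, -0.0, 1.185]
wrist_force: [1.1, 0.0, -0.3]
width: 0.0939
finger_force: 0.0
```

Call:
servo_tool(plan=[[0.3,-0.1,0.3,0,0,0,94],[0.65,-0.3,0.6,0,0,0,94],[0.955,-0.46,0.8,0,0,0,94],[0.955,-0.46,0.8,0,0,0,94],[0.955,-0.46,0.8,0,0,0,94]])

```text
time: 4.58
tool_pos: [0.4858, 0.295, 0.1569]
ee_rot: [-3.138, 0.004, 1.19]
wrist_force: [-0.2, -0.5, 0.4]
width: 0.0939
finger_force: 0.0
```

Call:
servo_tool(plan=[[0.1,0.02,0.2,0,0,0,94],[0.15,0.02,0.5,0,0,0,94],[0.15,0.02,0.75,0,0,0,94],[0.15,0.02,0.95,0,0,0,94],[0.15,0.02,0.95,0,0,0,94]])

```text
time: 5.0
tool_pos: [0.4936, 0.3041, 0.0615]
ee_rot: [-3.137, 0.006, 1.185]
wrist_force: [-0.3, -0.1, -0.8]
width: 0.0941
finger_force: 0.0
```

Run:
```python
from h import *
print(robot.get_obs()["tool_pos"])
for c,r in(("top",(200,300,130,230)),("side",(100,220,180,300))):
    im=robot.snapshot(c)[r[0]:r[1],r[2]:r[3],::-1]
    im=cv2.resize(im,(400,400),interpolation=cv2.INTER_CUBIC); globals()[c]=im
cv2.imwrite("pics/g.png",np.hstack([top,side]))
```

```text
[0.49359733 0.30411954 0.06147812]
```

View pics/g.png

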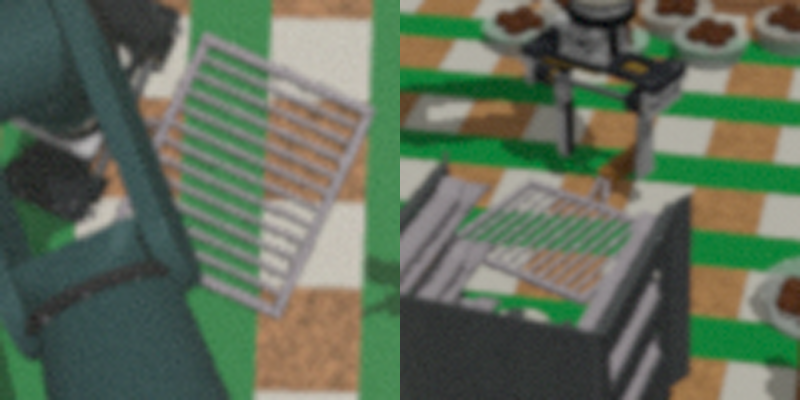

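Call:
servo_tool(plan=[[0.03,0,0.2,0,0,0,94],[0.03,0,0.33,0,0,0,94],[0.03,0,0.33,0,0,0,94],[0.03,0,0.33,0,0,0,60],[0.03,0,0.33,0,0,0,40],[0.03,0,0.33,0,0,0,20],[0.03,0,0.33,0,0,0,5],[0.03,0,0.33,0,0,0,5],[0.03,0,0.33,0,0,0,5],[0.03,0,0.33,0,0,0,5],[0.03,0,0.33,0,0,0,5]])

```text
time: 6.02
tool_pos: [0.4964, 0.3096, 0.032]
ee_rot: [3.141, 0.0, 1.188]
wrist_force: [0.3, 0.7, -0.3]
width: 0.044
finger_force: 0.0
```

Call:
servo_tool(plan=[[-0.02,0,0.03,0,0,0,5],[-0.02,0,0.03,0,0,0,5],[-0.02,0,0.03,0,0,0,5],[-0.02,0,0.03,0,0,0,5],[-0.02,0,0.03,0,0,0,5],[-0.02,0,0.03,0,0,0,5],[-0.02,0,0.03,0,0,0,5],[-0.02,0,0.03,0,0,0,5],[-0.02,0,0.03,0,0,0,5]])

```text
time: 6.77
tool_pos: [0.4954, 0.3076, 0.0287]
ee_rot: [-3.141, 0.0, 1.188]
wrist_force: [0.2, -0.3, -1.8]
width: 0.018
finger_force: 30.0
```

Call:
servo_tool(plan=[[0,0,0,0,0,0,5],[0,0,0,0,0,0,5],[0,0,0,0,0,0,5]])

```text
time: 7.02
tool_pos: [0.4954, 0.3076, 0.0287]
ee_rot: [-3.141, 0.0, 1.188]
wrist_force: [-0.3, -0.1, -1.6]
width: 0.0178
finger_force: 30.0
```

Call:
servo_tool(plan=[[0,0,-0.05,0,0,0,5],[0,0,-0.15,0,0,0,5],[0,0,-0.3,0,0,0,5],[0,0,-0.45,0,0,0,5],[0,0,-0.6,0,0,0,5],[0,0,-0.75,0,0,0,5],[0,0,-0.9,0,0,0,5],[0,0,-1,0,0,0,5]])

```text
time: 7.68
tool_pos: [0.4964, 0.3082, 0.1316]
ee_rot: [3.139, -0.003, 1.188]
wrist_force: [0.9, -0.5, -3.9]
width: 0.0177
finger_force: 30.2
```

Call:
servo_tool(plan=[[0,0,-0.15,0,0,0,5],[0,0,-0.3,0,0,0,5],[0,0,-0.45,0,0,0,5],[0,0,-0.6,0,0,0,5],[0,0,-0.75,0,0,0,5],[0,0,-0.9,0,0,0,5],[0,0,-1,0,0,0,5],[0,0,-1,0,0,-0.04,5],[0,0,-1,0,0,-0.08,5],[0,0,-1,0,0,-0.12,5],[0,0,-1,0,0,-0.16,5],[0,0,-1,0,0,-0.16,5]])

```text
time: 8.68
tool_pos: [0.4955, 0.3077, 0.2289]
ee_rot: [-3.141, 0.0, 1.441]
wrist_force: [0.3, -0.1, -3.1]
width: 0.0178
finger_force: 30.2
```

Run:
```python
from h import *
o=robot.get_obs(); print(o["tool_pos"],o["ee_rot"],o["wrist_force"],o["wrist_torque"],o["finger_force"])
for c,r in(("top",(170,310,130,270)),("side",(80,220,180,320))):
    im=robot.snapshot(c); cv2.imwrite(f"pics/{c}1.png",im[:,:,::-1]); im=im[r[0]:r[1],r[2]:r[3],::-1]
    im=cv2.resize(im,(400,400),interpolation=cv2.INTER_CUBIC); globals()[c]=im
cv2.imwrite("pics/g2.png",np.hstack([top,side]))
```

```text
[0.49546217 0.30767891 0.22886386] [-3.14113372e+00  1.98547689e-04  1.44063049e+00] [ 0.28524047 -0.13217074 -3.14258251] [ 0.19685493  0.06170731 -0.10276949] 30.240670954808593
```

View pics/g2.png

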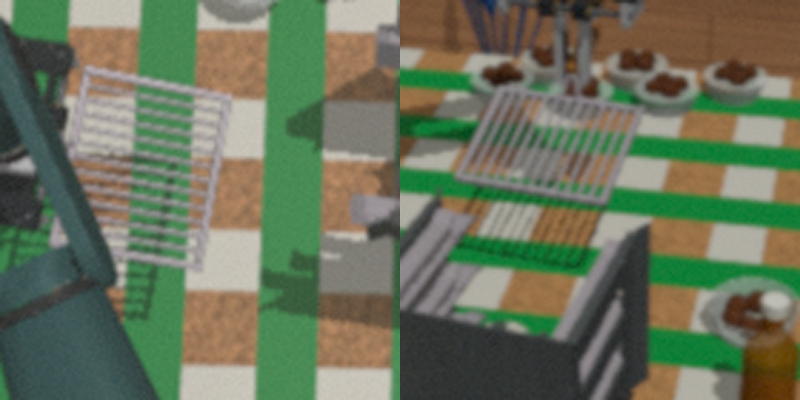

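```bash
cat >> h.py <<'E'
from scipy.optimize import least_squares
GC=np.array([(-.08,.095,.006),(.08,.095,.006),(.08,-.095,.006),(-.08,-.095,.006)])
def grate(par,X,tcp): # par: s (grip x), yoff, yaw, pitch(+ = rear down)
    s,yo,yaw,a=par; L=np.array(X)-[s,yo,.030]
    c,n=np.cos(a),np.sin(a); L=np.c_[c*L[:,0]+n*L[:,2],L[:,1],-n*L[:,0]+c*L[:,2]]
    return T((tcp[0],tcp[1],yaw),L)+[0,0,tcp[2]+.002]
def fitg(top,it,side,iS,tcp,p0):
    f=lambda q:np.r_[(pr("top",grate(q,GC[it],tcp))-top).ravel(),(pr("side",grate(q,GC[iS],tcp))-side).ravel(),(q-p0)/[.003,.003,.05,.2]]
    return least_squares(f,p0)
E
python3 - <<'E'
from h import *
tcp=robot.get_obs()["tool_pos"]
t=np.array([(87,68),(232,97),(203,270)])/2.857+[130,170]
s=np.array([(241,108),(206,202),(57,178),(95,90)])/2.857+[180,80]
r=fitg(t,[0,1,2],s,[0,1,2,3],tcp,np.array([-.1045,0,1.4406-np.pi,0]))
print(r.x,np.degrees(r.x[2:]),r.fun.round(1))
E
```

```text
[-1.03466175e-01  1.36476720e-03 -1.68906809e+00  3.27969567e-01] [-96.77647268  18.791272  ] [-0.3 -0.7  0.5 -1.   0.7 -0.1  0.2 -0.9 -0.7  0.9 -1.7  0.6  0.6 -1.8
  0.3  0.5  0.2  1.6]
```

Call:
servo_tool(plan=[[0,0,-0.04,0,-0.03,0,5],[0,0,-0.08,0,-0.06,0,5],[0,0,-0.12,0,-0.09,0,5],[0,0,-0.16,0,-0.12,0,5],[0,0,-0.2,0,-0.15,0,5],[0,0,-0.24,0,-0.18,0,5],[0,0.1,-0.24,0,-0.21,0,5],[0,0.25,-0.24,0,-0.21,0,5],[0,0.45,-0.24,0,-0.21,0,5],[0,0.65,-0.24,0,-0.21,0,5],[0,0.8,-0.24,0,-0.21,0,5],[0,0.87,-0.24,0,-0.21,0,5]])

```text
time: 9.78
tool_pos: [0.5836, 0.2961, 0.2519]
ee_rot: [3.141, 0.33, 1.437]
wrist_force: [-1.1, -0.4, -4.5]
width: 0.0179
finger_force: 30.8
```

Run:
```python
from h import *
o=robot.get_obs(); print(o["tool_pos"],o["ee_rot"],o["wrist_force"],o["wrist_torque"],o["finger_force"])
for c,r in(("top",(150,290,130,270)),("side",(80,220,180,320))):
    im=robot.snapshot(c); cv2.imwrite(f"pics/{c}2.png",im[:,:,::-1]); im=im[r[0]:r[1],r[2]:r[3],::-1]
    im=cv2.resize(im,(400,400),interpolation=cv2.INTER_CUBIC); globals()[c]=im
cv2.imwrite("pics/g3.png",np.hstack([top,side]))
```

```text
[0.58360719 0.29606496 0.2518779 ] [3.14129141 0.32959142 1.43744056] [-1.09278377 -0.38564285 -4.54411187] [ 0.68035564  0.00745347 -0.10984955] 30.790463564917445
```

View pics/g3.png

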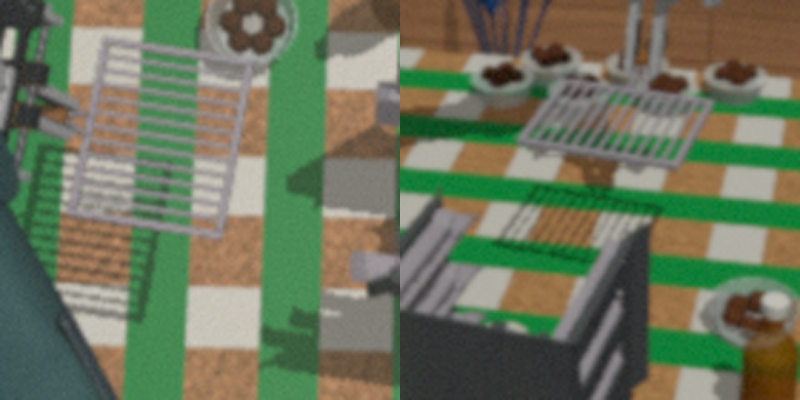

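```bash
cat >> h.py <<'E'
def togrill(p,g): # world->grill xy
    d=np.array(p)[:,:2]-g[:2]; c,s=np.cos(g[2]),np.sin(g[2]); return np.c_[d@[c,s],d@[-s,c]]
E
python3 - <<'E'
from h import *
tcp=robot.get_obs()["tool_pos"]; gr=np.load("poses.npy")[0]
t=np.array([(103,38),(251,63),(222,237),(73,210)])/2.857+[130,150]
s=np.array([(314,102),(281,165),(121,140),(167,82)])/2.857+[180,80]
r=fitg(t,[0,1,2,3],s,[0,1,2,3],tcp,np.array([-.1045,0,1.4374-np.pi,0]))
print(r.x,np.degrees(r.x[2:]),r.fun.round(1))
P=grate(r.x,[(.08,0,0),(-.08,0,0),(0,0,0)],tcp); print(P, togrill(P,gr)*1e3, togrill([tcp],gr)*1e3)
E
```

```text
[-0.10117122 -0.00234063 -1.69562574  0.03672165] [-97.15219846   2.10399567] [ 0.1 -1.6  1.4 -2.4  1.  -0.4 -1.4  0.9 -0.1 -1.7 -1.2  0.8 -1.9  0.6
 -1.4 -2.2  1.1 -0.8  0.2  0.2]
[[0.56253531 0.11725419 0.21734773]
 [0.58244276 0.27590219 0.22322188]
 [0.57248903 0.19657819 0.22028481]] [[-271.39594782    4.87086871]
 [-431.2852655     3.92190774]
 [-351.34060666    4.39638822]] [[-451.32656505    1.46228791]]
```

Call:
servo_tool(plan=[[-0.05,0,0.01,0,-0.01,0,5],[-0.15,-0.01,0.05,0,-0.02,0,5],[-0.28,-0.02,0.09,0,-0.02,0,5],[-0.42,-0.03,0.14,0,-0.02,0,5],[-0.56,-0.03,0.185,0,-0.02,0,5],[-0.7,-0.03,0.23,0,-0.02,0,5],[-0.82,-0.03,0.27,0,-0.02,0,5],[-0.9,-0.03,0.298,0,-0.02,0,5],[-0.9,-0.03,0.298,0,-0.02,0,5],[-0.9,-0.03,0.298,0,-0.02,0,5]])

```text
time: 10.72
tool_pos: [0.5661, 0.2026, 0.2543]
ee_rot: [3.141, 0.361, 1.439]
wrist_force: [-1.0, 0.0, -4.0]
width: 0.0176
finger_force: 30.9
```

Run:
```python
from h import *
gr=np.load("poses.npy")[0]
o=robot.get_obs(); tcp=o["tool_pos"]; print(tcp,o["ee_rot"],o["wrist_force"],o["finger_force"]); print(togrill([tcp],gr)*1e3)
for c,r in(("top",(140,280,170,310)),("side",(110,250,170,310))):
    im=robot.snapshot(c); cv2.imwrite(f"pics/{c}3.png",im[:,:,::-1]); im=im[r[0]:r[1],r[2]:r[3],::-1]
    im=cv2.resize(im,(400,400),interpolation=cv2.INTER_CUBIC); globals()[c]=im
cv2.imwrite("pics/g4.png",np.hstack([top,side]))
```

```text
[0.56613433 0.20259295 0.25426468] [3.14137062 0.36067872 1.43917983] [-1.01458609  0.03639639 -3.98703181] 30.932605667039752
[[-356.47541574   -2.68834324]]
```

View pics/g4.png

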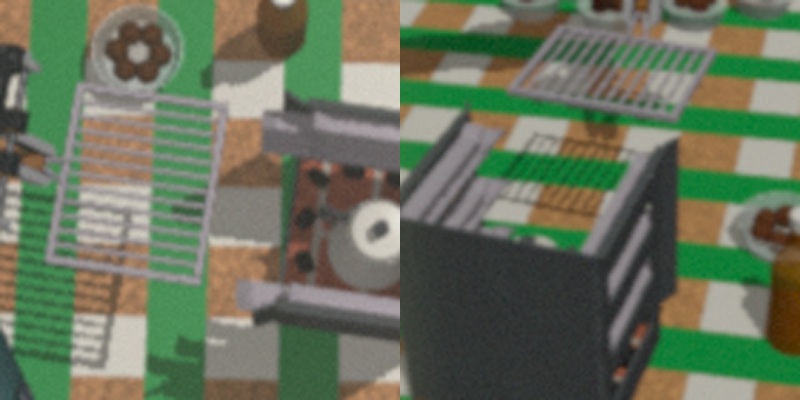

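```bash
cat > prof.py <<'E'
from h import *
def prof(c,img,xs,ys,z,pose):
    X=np.array([(x,y,z) for y in ys for x in xs]); u=pr(c,T(pose,X)).astype(np.float32)
    g=cv2.cvtColor(img,cv2.COLOR_BGR2GRAY).astype(np.float32)
    return cv2.remap(g,u[:,0].reshape(len(ys),-1),u[:,1].reshape(len(ys),-1),cv2.INTER_LINEAR).mean(1)
E
python3 - <<'E'
from prof import *
gr=np.load("poses.npy")[0]; im=cv2.imread("pics/top3.png"); im0=cv2.imread("pics/top0.png"); s0=cv2.imread("pics/side0.png")
ys=np.arange(.066,.130,.004)
o=robot.get_obs(); xs=np.linspace(-.05,.06,40)
print((ys*1e3).round().astype(int))
for s in(1,-1):
    print("strip top",s,prof("top",im0,xs,s*ys,.239,gr).astype(int)); 
    print("strip side",s,prof("side",s0,xs,s*ys,.239,gr).astype(int))
gx=togrill([o["tool_pos"]],gr)[0,0]+.104
xs=np.linspace(gx-.07,gx+.07,50)
for th in(-.02,0,.02):
  p=np.array(gr); 
  for s in(1,-1):
    xx=xs; # yaw variation about TCP
    c=T(gr,[[gx-.104,0,0]])[0]
    pose=(c[0],c[1],gr[2]+th)
    print("grate top",th,s,prof("top",im,np.linspace(.034,.174,50),s*ys,.230,pose).astype(int))
# longitudinal: grate rear bar
xr=np.arange(gx+.06,gx+.1,.004); 
def lon(img,ysr,z,pose):
    X=np.array([(x,y,z) for x in xr for y in ysr]); u=pr("top",T(pose,X)).astype(np.float32)
    g=cv2.cvtColor(img,cv2.COLOR_BGR2GRAY).astype(np.float32)
    return cv2.remap(g,u[:,0].reshape(len(xr),-1),u[:,1].reshape(len(xr),-1),cv2.INTER_LINEAR)
for a,b in((-.08,-.04),(-.02,.02),(.04,.08)): print("rear",a,(xr*1e3).round().astype(int)[0],lon(im,np.linspace(a,b,20),.230,gr).mean(1).astype(int))
E
```

```text
[ 66  70  74  78  82  86  90  94  98 102 106 110 114 118 122 126]
strip top 1 [ 92  92  96 121 146 148 134 101  81  81  88 113 145 152 152 151]
strip side 1 [116 117 121 132 140 140 121  87  74  63  47  48  72  96  93  73]
strip top -1 [ 81  80  75  76 115 141 145 145 122  90  81  70  58  57  69  95]
strip side -1 [124 127 106 103 125 138 141 141 130  97  69  72  81  99 125 136]
grate top -0.02 1 [146 146 142 141 130 128 143 147 142 139 127 117 113 110 105 104]
grate top -0.02 -1 [137 128 134 129 118 124 147 136 114 117 121 114 117 120 112 113]
grate top 0 1 [147 147 145 136 126 133 148 143 140 135 121 113 110 107 104 106]
grate top 0 -1 [140 130 128 135 122 117 138 147 122 115 121 116 115 120 116 111]
grate top 0.02 1 [150 148 141 131 128 143 146 139 139 127 114 110 109 106 105 108]
grate top 0.02 -1 [145 136 124 136 130 117 126 147 135 115 120 119 114 120 118 112]
rear -0.08 -193 [125 127 142 150 138 144 149 152 151 150 149]
rear -0.02 -193 [116 118 138 148 126 116 115 115 115 115 118]
rear 0.04 -193 [135 138 148 152 140 139 138 138 136 134 134]
```

```bash
cat >> prof.py <<'E'
def zprof(c,img,x,ysr,zs,pose):
    X=np.array([(x,y,z) for z in zs for y in ysr]); u=pr(c,T(pose,X)).astype(np.float32)
    g=cv2.cvtColor(img,cv2.COLOR_BGR2GRAY).astype(np.float32)
    return cv2.remap(g,u[:,0].reshape(len(zs),-1),u[:,1].reshape(len(zs),-1),cv2.INTER_LINEAR).mean(1)
E
python3 - <<'E'
from prof import *
gr=np.load("poses.npy")[0]; s=cv2.imread("pics/side3.png"); s0=cv2.imread("pics/side0.png")
zs=np.arange(.2,.262,.004); print((zs*1e3).astype(int))
for x in(-.1815,-.3335):
    for a in(-.08,0,.04): print(x,a,zprof("side",s,x,np.linspace(a,a+.04,20),zs,gr).astype(int))
zb=np.arange(.225,.275,.004); print((zb*1e3).astype(int)); print("backplate top",zprof("side",s0,.087,np.linspace(-.06,.06,40),zb,gr).astype(int))
xs=np.linspace(-.05,-.02,15);ys=np.arange(.066,.11,.004)
for a,b in((-.06,-.02),(.03,.07)):
  for q in(1,-1): print("strip",a,q,prof("top",cv2.imread("pics/top0.png"),np.linspace(a,b,20),q*ys,.239,gr).astype(int))
E
```

```text
[200 204 208 212 216 220 224 228 232 236 240 244 248 252 256 260]
-0.1815 -0.08 [155 119  92  86  84  86  93 108 125 126 119 119 120 124 128 131]
-0.1815 0 [ 96  93  87  77  71  73  86 107 122 114  98 100 103 103 108 110]
-0.1815 0.04 [171 172 164 139 103  88  94 109 125 120 103 105 117 119 130 138]
-0.3335 -0.08 [ 92  94  94  97 105 111 115 123 120 108 104 108 114 113 103  91]
-0.3335 0 [111 109 109 109 109 111 117 128 136 138 135 132 128 117 107 103]
-0.3335 0.04 [115 114 112 110 110 109 116 134 156 170 173 168 148 117 100  93]
[225 229 233 237 241 245 249 253 257 261 265 269 273]
backplate top [ 52  51  51  51  51  53  66  96 116 114 106 111 127]
strip -0.06 1 [ 90  92  94 118 142 145 129  97  81  80  89]
strip -0.06 -1 [ 88  83  76  75 111 138 143 143 121  89  80]
strip 0.03 1 [ 91  92  96 122 148 151 136 103  82  82  87]
strip 0.03 -1 [ 57  63  65  74 118 143 147 146 123  90  83]
```

Call:
servo_tool(plan=[[-0.1,-0.01,0.035,0,0,0,5],[-0.2,-0.015,0.075,0,0,0,5],[-0.3,-0.015,0.113,0,0,0,5],[-0.4,-0.015,0.151,0,0,0,5],[-0.5,-0.015,0.188,0,0,0,5],[-0.6,-0.015,0.226,0,0,0,5],[-0.7,-0.015,0.264,0,0,0,5],[-0.75,-0.015,0.282,0,0,0,5],[-0.75,-0.015,0.282,0,0,0,5]])

```text
time: 11.57
tool_pos: [0.5543, 0.1219, 0.2545]
ee_rot: [3.141, 0.362, 1.437]
wrist_force: [-0.0, 0.8, -3.8]
width: 0.0175
finger_force: 31.0
```

Run:
```python
from prof import *
gr=np.load("poses.npy")[0]
o=robot.get_obs(); tcp=o["tool_pos"]; print(tcp,o["ee_rot"],o["wrist_force"]); g=togrill([tcp],gr)[0]; print(g*1e3)
im=robot.snapshot("top"); s=robot.snapshot("side"); cv2.imwrite("pics/top4.png",im[:,:,::-1]); cv2.imwrite("pics/side4.png",s[:,:,::-1])
ys=np.arange(.066,.118,.004); print((ys*1e3).astype(int))
for q in(1,-1): print(q,prof("top",im,np.linspace(g[0]+.03,g[0]+.13,40),q*ys,.231,gr).astype(int))
zs=np.arange(.2,.262,.004); print((zs*1e3).astype(int))
for x in(g[0]+.175,g[0]+.023):
    for a in(-.07,0,.03): print(a,zprof("side",s,x,np.linspace(a,a+.04,20),zs,gr).astype(int))
a=cv2.resize(im[150:270,215:335,::-1],(400,400),interpolation=cv2.INTER_CUBIC); b=cv2.resize(s[120:240,165:285,::-1],(400,400),interpolation=cv2.INTER_CUBIC)
cv2.imwrite("pics/g5.png",np.hstack([a,b]))
```

```text
[0.55431744 0.121901   0.25446458] [3.14112075 0.36155053 1.43737243] [-3.15640781e-03  7.94179179e-01 -3.81895327e+00]
[-274.93153649   -3.88275426]
[ 66  70  74  78  82  86  90  94  98 102 106 110 114]
1 [120 133 136 130 133 144 153 155 159 159 157 151 143]
-1 [129 116 116 133 121 107 125 149 129 107 113 109 105]
[200 204 208 212 216 220 224 228 232 236 240 244 248 252 256 260]
-0.07 [ 92  94 105 134 157 157 134 116 127 131 122 120 120 111 105 102]
0 [ 82  76  69  65  67  72  85 105 123 119 102  99  99  98  97  95]
0.03 [105 103 101  98  96  99 102 111 127 127 113 106 101  97  98  97]
-0.07 [114 117 117 116 115 112 114 121 110  78  59  57  58  57  61  75]
0 [125 128 127 126 121 116 115 124 126 115 108 104 103 105 108 108]
0.03 [132 149 155 155 151 138 125 131 145 149 134 107  94  93  94  94]
```

View pics/g5.png

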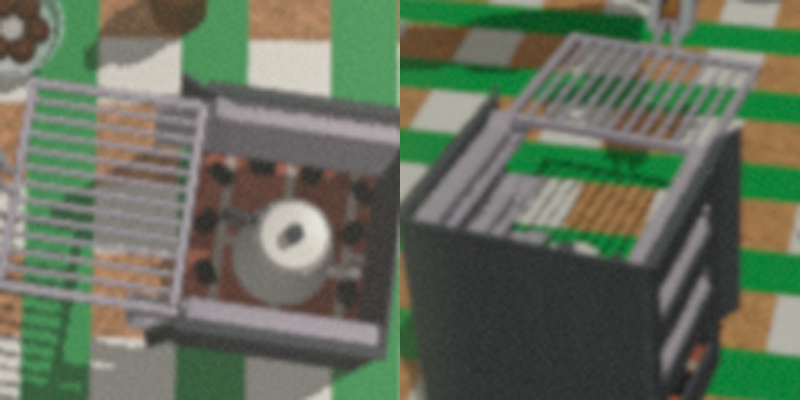

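Call:
servo_tool(plan=[[0.005,0,0.014,0,0,0,5],[-0.05,0,0.035,0,0,0,5],[-0.1,0,0.053,0,0,0,5],[-0.15,0,0.072,0,0,0,5],[-0.2,0,0.091,0,0,0,5],[-0.25,0,0.11,0,0,0,5],[-0.25,0,0.11,0,0,0,5]])

```text
time: 12.25
tool_pos: [0.5508, 0.0952, 0.2529]
ee_rot: [3.141, 0.362, 1.438]
wrist_force: [-1.0, 0.4, -4.6]
width: 0.018
finger_force: 31.0
```

Call:
servo_tool(plan=[[-0.05,0,0.019,0,0,0,5],[-0.1,0,0.038,0,0,0,5],[-0.15,0,0.057,0,0,0,5],[-0.2,0,0.075,0,0,0,5],[-0.25,0,0.094,0,0,0,5],[-0.25,0,0.094,0,0,0,5]])

```text
time: 12.75
tool_pos: [0.5473, 0.0688, 0.2529]
ee_rot: [3.141, 0.362, 1.438]
wrist_force: [-0.5, 0.7, -3.8]
width: 0.0179
finger_force: 31.0
```

Call:
servo_tool(plan=[[-0.06,0,0.023,0,0,0,5],[-0.12,0,0.046,0,0,0,5],[-0.18,0,0.068,0,0,0,5],[-0.24,0,0.091,0,0,0,5],[-0.3,0,0.113,0,0,0,5],[-0.37,0,0.14,0,0,0,5],[-0.37,0,0.14,0,0,0,5]])

```text
time: 13.33
tool_pos: [0.542, 0.0292, 0.2528]
ee_rot: [3.141, 0.362, 1.438]
wrist_force: [-0.2, 0.6, -4.4]
width: 0.018
finger_force: 31.0
```

Call:
servo_tool(plan=[[-0.06,0,0.023,0,0,0,5],[-0.12,0,0.046,0,0,0,5],[-0.18,0,0.068,0,0,0,5],[-0.24,0,0.091,0,0,0,5],[-0.3,0,0.113,0,0,0,5],[-0.37,0,0.14,0,0,0,5],[-0.37,0,0.14,0,0,0,5]])

```text
time: 13.92
tool_pos: [0.5368, -0.01, 0.2528]
ee_rot: [3.141, 0.362, 1.438]
wrist_force: [-0.2, -0.4, -4.1]
width: 0.0181
finger_force: 31.0
```

Call:
servo_tool(plan=[[0.007,0,0.02,0,0,0,5],[0.014,0,0.038,0,0,0,5],[0.018,0,0.047,0,0,0,5],[0.018,0,0.047,0,0,0,5]])

```text
time: 14.25
tool_pos: [0.5372, -0.0085, 0.2492]
ee_rot: [3.139, 0.362, 1.439]
wrist_force: [-2.3, 0.2, 3.2]
width: 0.0178
finger_force: 30.6
```

Call:
servo_tool(plan=[[0,0,0,0,0,0,20],[0,0,0,0,0,0,25],[0,0,0,0,0,0,30],[0,0,0,0,0,0,40],[0,0,0,0,0,0,50],[0,0,0,0,0,0,50],[0,0,0,0,0,0,50]])

```text
time: 14.83
tool_pos: [0.5371, -0.0085, 0.2475]
ee_rot: [-3.141, 0.361, 1.44]
wrist_force: [-0.7, -0.7, -1.2]
width: 0.0493
finger_force: 0.0
```

Run:
```python
from prof import *
o=robot.get_obs(); print(o["tool_pos"],o["width"],o["wrist_force"]); gr=np.load("poses.npy")[0]; print(togrill([o["tool_pos"]],gr)*1e3)
im=robot.snapshot("top"); s=robot.snapshot("side"); cv2.imwrite("pics/top5.png",im[:,:,::-1]); cv2.imwrite("pics/side5.png",s[:,:,::-1])
a=cv2.resize(im[150:270,215:335,::-1],(400,400),interpolation=cv2.INTER_CUBIC); b=cv2.resize(s[120:240,165:285,::-1],(400,400),interpolation=cv2.INTER_CUBIC)
cv2.imwrite("pics/g6.png",np.hstack([a,b]))
```

```text
[ 0.53708929 -0.00849902  0.24749137] 0.04933034164833021 [-0.66815898 -0.65826918 -1.15791025]
[[-143.39839693   -3.96067824]]
```

View pics/g6.png

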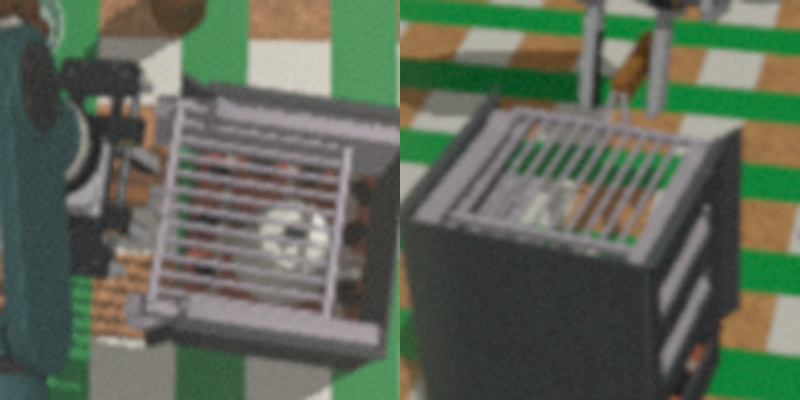

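Call:
servo_tool(plan=[[-0.03,0,-0.08,0,0,0,50],[-0.08,0,-0.22,0,0,0,50],[-0.15,0,-0.42,0,0,0,50],[-0.22,0,-0.6,0,0,0,50],[-0.25,0,-0.66,0,0,0,50],[-0.25,0,-0.66,0,0,0,50]])

```text
time: 15.43
tool_pos: [0.5379, -0.0086, 0.3212]
ee_rot: [3.136, 0.36, 1.437]
wrist_force: [-0.6, 0.2, 0.3]
width: 0.0503
finger_force: 0.0
```

Call:
servo_tool(plan=[[0.2,0,-0.08,0,0.04,0,30],[0.4,0,-0.15,0,0.09,0,10],[0.6,0,-0.23,0,0.14,0,0],[0.8,0,-0.3,0,0.19,0,0],[0.96,0,-0.36,0,0.23,0,0],[0.96,0,-0.36,0,0.23,0,0],[0.96,0,-0.36,0,0.23,0,0],[0.96,0,-0.36,0,0.23,0,0]])

```text
time: 16.1
tool_pos: [0.5502, 0.0926, 0.3169]
ee_rot: [-3.14, 0.002, 1.439]
wrist_force: [0.2, 0.9, -0.6]
width: 0.0014
finger_force: 0.0
```

```bash
cat > chk.py <<'E'
from prof import *
gr=np.load("poses.npy")[0]
def bars(shots=True):
    o=robot.get_obs(); print(o["time"],o["tool_pos"],o["ee_rot"],o["width"],o["wrist_force"]); print("tcp grill",togrill([o["tool_pos"]],gr)*1e3)
    im=robot.snapshot("top")[:,:,::-1].copy(); s=robot.snapshot("side")[:,:,::-1].copy()
    g=cv2.cvtColor(im,cv2.COLOR_BGR2GRAY).astype(np.float32)
    for n,x0,x1,z in(("rear",.0,.1,.224),("front",-.15,-.05,.224)):
        xs=np.arange(x0,x1,.004); ysr=np.linspace(-.075,.07,60)
        u=pr("top",T(gr,[(x,y,z) for x in xs for y in ysr])).astype(np.float32)
        v=cv2.remap(g,u[:,0].reshape(len(xs),-1),u[:,1].reshape(len(xs),-1),cv2.INTER_LINEAR).mean(1); print(n,[(int(round(a*1e3)),int(b)) for a,b in zip(xs,v)])
    return im,s
def strips(im):
    ys=np.arange(.07,.11,.004)
    for q in(1,-1): print("strip",q,prof("top",im,np.linspace(-.02,.06,30),q*ys,.239,gr).astype(int))
E
python3 -c "
from chk import *
im,s=bars();strips(im);cv2.imwrite('pics/top6.png',im);cv2.imwrite('pics/side6.png',s)
print('end z/handle', robot.find_in('grate_handle','side')[:2])
print([d for d in robot.find_in('grate_handle','top')[:2]])
# handle profile in side: colour redness along x at y=0,z=.257
for x in np.arange(-.26,-.1,.01):
    u=pr('side',T(gr,[(x,-.003,.257)]))[0].astype(int); b=s[u[1],u[0]]; print(int(round(x*1e3)),b.tolist(),end=' ')
"
```

```text
16.1 [0.55018819 0.09258485 0.31692747] [-3.13995117e+00  2.11695187e-03  1.43923466e+00] 0.0013514422537355244 [ 0.2253701   0.88965027 -0.57410155]
tcp grill [[-245.32725725   -4.15415448]]
rear [(0, 117), (4, 116), (8, 124), (12, 131), (16, 130), (20, 123), (24, 114), (28, 136), (32, 157), (36, 116), (40, 84), (44, 77), (48, 73), (52, 73), (56, 72), (60, 67), (64, 65), (68, 63), (72, 62), (76, 60), (80, 66), (84, 97), (88, 144), (92, 161), (96, 163)]
front [(-150, 116), (-146, 115), (-142, 113), (-138, 109), (-134, 109), (-130, 110), (-126, 116), (-122, 145), (-118, 146), (-114, 121), (-110, 113), (-106, 108), (-102, 102), (-98, 99), (-94, 100), (-90, 101), (-86, 98), (-82, 97), (-78, 97), (-74, 100), (-70, 108), (-66, 106), (-62, 102), (-58, 102), (-54, 104)]
strip 1 [114 104 131 158 161 146 110  88  88  94]
strip -1 [ 97  91 112 143 155 157 157 133  98  88]
end z/handle [{'extent': [213.4, 164.2, 69.0, 72.2], 'conf': 0.96}, {'extent': [203.9, 316.5, 49.9, 57.8], 'conf': 0.54}]
[{'extent': [277.0, 211.7, 84.2, 61.4], 'conf': 0.9}, {'extent': [388.6, 236.3, 55.0, 103.0], 'conf': 0.4}]
-260 [68, 125, 107] -250 [56, 130, 25] -240 [55, 127, 25] -230 [42, 94, 106] -220 [38, 80, 119] -210 [37, 81, 120] -200 [44, 83, 121] -190 [41, 87, 128] -180 [38, 83, 124] -170 [42, 87, 125] -160 [42, 85, 126] -150 [42, 84, 126] -140 [33, 75, 112] -130 [55, 81, 99] -120 [105, 122, 106] -110 [102, 111, 102]
```

Call:
servo_tool(plan=[[0.05,0.01,0.1,0,0,0,0],[0.05,0.01,0.3,0,0,0,0],[0.05,0.01,0.5,0,0,0,0],[0.05,0.01,0.69,0,0,0,0],[0.05,0.01,0.69,0,0,0,0],[0.05,0.01,0.69,0,0,0,0]])

```text
time: 16.8
tool_pos: [0.5514, 0.0981, 0.2472]
ee_rot: [-3.138, 0.001, 1.44]
wrist_force: [0.8, -1.4, 0.9]
width: 0.0005
finger_force: 0.0
```

Call:
servo_tool(plan=[[-0.05,0,0,0,0,0,0],[-0.1,0,0,0,0,0,0],[-0.15,0,0,0,0,0,0],[-0.2,0,0,0,0,0,0],[-0.24,0,0,0,0,0,0],[-0.28,0,0,0,0,0,0],[-0.32,0,0,0,0,0,0],[-0.36,0,0,0,0,0,0],[-0.4,0,0,0,0,0,0]])

```text
time: 17.55
tool_pos: [0.5468, 0.0579, 0.2488]
ee_rot: [-3.141, 0.0, 1.44]
wrist_force: [1.0, 1.6, -0.7]
width: 0.0004
finger_force: 0.8
```

```bash
python3 -c "
from chk import *
im,s=bars();strips(im)"
```

```text
17.55 [0.5467826  0.05792398 0.24878136] [-3.14131774e+00  1.28709769e-04  1.43953482e+00] 0.00042902330598778394 [ 1.00383725  1.61755295 -0.70697993]
tcp grill [[-210.51823456   -3.01116329]]
rear [(0, 127), (4, 130), (8, 129), (12, 128), (16, 126), (20, 117), (24, 105), (28, 102), (32, 101), (36, 103), (40, 103), (44, 99), (48, 105), (52, 142), (56, 152), (60, 97), (64, 65), (68, 62), (72, 61), (76, 59), (80, 65), (84, 96), (88, 142), (92, 160), (96, 161)]
front [(-150, 114), (-146, 112), (-142, 110), (-138, 105), (-134, 105), (-130, 105), (-126, 105), (-122, 105), (-118, 104), (-114, 100), (-110, 96), (-106, 89), (-102, 106), (-98, 145), (-94, 135), (-90, 103), (-86, 96), (-82, 96), (-78, 97), (-74, 100), (-70, 104), (-66, 105), (-62, 102), (-58, 101), (-54, 102)]
strip 1 [117 103 129 156 159 144 109  88  87  93]
strip -1 [106  89 114 147 154 155 156 131  97  87]
```

Call:
servo_tool(plan=[[-0.03,0,0,0,0,0,0],[-0.06,0,0,0,0,0,0],[-0.09,0,0,0,0,0,0],[-0.12,0,0,0,0,0,0],[-0.15,0,0,0,0,0,0],[-0.17,0,0,0,0,0,0],[-0.17,0,0,0,0,0,0]])

```text
time: 18.23
tool_pos: [0.5447, 0.0408, 0.249]
ee_rot: [3.141, 0.001, 1.439]
wrist_force: [-0.7, 0.1, 0.7]
width: 0.0006
finger_force: 0.0
```

Call:
servo_tool(plan=[[-0.015,0,0,0,0,0,0],[-0.03,0,0,0,0,0,0],[-0.03,0,0,0,0,0,0]])

```text
time: 18.48
tool_pos: [0.5443, 0.0387, 0.2491]
ee_rot: [3.141, -0.001, 1.44]
wrist_force: [0.3, 3.1, -0.5]
width: 0.0005
finger_force: 1.1
```

Call:
servo_tool(plan=[[-0.01,0,0,0,0,0,0],[-0.02,0,0,0,0,0,0],[-0.02,0,0,0,0,0,0]])

```text
time: 18.73
tool_pos: [0.5438, 0.0385, 0.2491]
ee_rot: [-3.141, -0.004, 1.441]
wrist_force: [-0.5, 7.7, -0.2]
width: 0.0004
finger_force: 3.4
```

```bash
python3 -c "
from chk import *
im,s=bars();strips(im)
zs=np.arange(.2,.25,.003);print((zs*1e3).astype(int))
for x in(.0775,-.0745):
  for a in(-.06,-.02,.03): print(x,zprof('side',s,x,np.linspace(a,a+.03,20),zs,gr).astype(int))
"
```

```text
18.7333 [0.54380935 0.03853751 0.24909047] [-3.14081849 -0.00405816  1.4414684 ] 0.0003752358740582458 [-0.47618333  7.66775216 -0.18167218]
tcp grill [[-190.90958899   -3.43118427]]
rear [(0, 125), (4, 128), (8, 128), (12, 128), (16, 127), (20, 119), (24, 109), (28, 102), (32, 101), (36, 102), (40, 102), (44, 100), (48, 98), (52, 99), (56, 99), (60, 95), (64, 90), (68, 83), (72, 92), (76, 94), (80, 76), (84, 96), (88, 142), (92, 159), (96, 160)]
front [(-150, 82), (-146, 77), (-142, 78), (-138, 89), (-134, 100), (-130, 103), (-126, 104), (-122, 105), (-118, 103), (-114, 99), (-110, 94), (-106, 88), (-102, 80), (-98, 76), (-94, 78), (-90, 78), (-86, 75), (-82, 95), (-78, 139), (-74, 138), (-70, 111), (-66, 105), (-62, 100), (-58, 99), (-54, 101)]
strip 1 [111 101 129 156 159 144 108  87  87  94]
strip -1 [105  81 102 144 154 155 155 130  96  87]
[200 203 206 209 212 215 218 221 224 227 230 233 236 239 242 245 248]
0.0775 [ 52  50  51  51  52  51  51  52  51  51  52  51  52  58  72  92 106]
0.0775 [ 52  52  52  52  51  52  52  52  52  52  52  51  53  58  74  96 115]
0.0775 [ 51  51  51  51  52  51  50  51  51  50  51  50  51  55  70  91 108]
-0.0745 [ 96  97  97 101 106 115 124 125 107  86  86  99 105 105 105 106 106]
-0.0745 [ 97  98  96  97 104 115 124 127 114 100  95 103 112 119 122 121 116]
-0.0745 [118 109 101  99 105 116 127 128 111  86  78  87 101 113 121 125 124]
```

Call:
servo_tool(plan=[[0.1,0,0,0,0,0,0],[0.3,0,0,0,0,0,0],[0.5,0,0,0,0,0,0],[0.6,0,-0.3,0,0,0,0],[0.6,0,-0.6,0,0,0,0],[0.6,0,-0.9,0,0,0,0],[0.6,0,-0.9,0,0,0,0],[0.6,0,-0.9,0,0,0,0],[0.6,0,-0.9,0,0,0,0]])

```text
time: 19.58
tool_pos: [0.5519, 0.0958, 0.3382]
ee_rot: [-3.141, 0.001, 1.439]
wrist_force: [-0.1, -0.4, -0.7]
width: 0.0002
finger_force: 0.0
```

```bash
python3 -c "
from chk import *
im,s=bars();strips(im)
zs=np.arange(.2,.25,.003);print((zs*1e3).astype(int))
for x in(-.0755,):
  for a in(-.07,-.02,.04): print(x,zprof('side',s,x,np.linspace(a,a+.03,20),zs,gr).astype(int))
s0=cv2.imread('pics/side0.png');t0=cv2.imread('pics/top0.png')
for n,c,f,r in(('sweets','top',(im,t0),(140,175,200,235)),('sauce','side',(s,s0),(178,236,298,322)),('board','side',(s,s0),(284,364,98,250)),('backplate','side',(s,s0),(195,265,170,240))):
  a,b=[q[r[0]:r[1],r[2]:r[3]].astype(int) for q in f]; print(n,abs(a-b).mean().round(1), cv2.phaseCorrelate(*[cv2.cvtColor(q[r[0]:r[1],r[2]:r[3]].copy(),cv2.COLOR_BGR2GRAY).astype(np.float64) for q in f])[0])
"
```

```text
19.5833 [0.55189667 0.09576586 0.33820583] [-3.14113029e+00  1.11604011e-03  1.43904061e+00] 0.00021182061307469592 [-0.0647723  -0.4145373  -0.66232791]
tcp grill [[-248.70387731   -2.87503508]]
rear [(0, 127), (4, 130), (8, 131), (12, 131), (16, 130), (20, 121), (24, 110), (28, 105), (32, 103), (36, 104), (40, 104), (44, 101), (48, 99), (52, 101), (56, 101), (60, 96), (64, 92), (68, 84), (72, 94), (76, 95), (80, 77), (84, 98), (88, 144), (92, 162), (96, 163)]
front [(-150, 116), (-146, 115), (-142, 112), (-138, 108), (-134, 106), (-130, 106), (-126, 106), (-122, 107), (-118, 106), (-114, 101), (-110, 96), (-106, 90), (-102, 82), (-98, 78), (-94, 80), (-90, 81), (-86, 77), (-82, 97), (-78, 142), (-74, 140), (-70, 114), (-66, 107), (-62, 102), (-58, 101), (-54, 102)]
strip 1 [112 103 132 159 161 146 111  89  88  94]
strip -1 [107  83 103 147 157 157 158 132  97  89]
[200 203 206 209 212 215 218 221 224 227 230 233 236 239 242 245 248]
-0.0755 [109 110 112 112 114 119 126 128 120 120 134 145 147 143 136 126 121]
-0.0755 [112 110 109 109 110 117 126 127 117 109 107 115 124 125 120 115 113]
-0.0755 [134 124 116 114 115 121 130 131 117  99  89  91 100 112 119 120 117]
sweets 28.4 (0.9081769895389797, 0.8712168264455862)
sauce 2.6 (0.06588719155390343, 0.01839798742392773)
board 1.6 (0.010911596280536173, 0.01805098159021412)
backplate 2.6 (0.03684457319957346, -0.02635131815267755)
```

```bash
python3 -c "
from chk import *
s6=cv2.imread('pics/side6.png');zs=np.arange(.2,.25,.003);print((zs*1e3).astype(int))
for a in(-.07,-.02,.04): print(zprof('side',s6,-.12,np.linspace(a,a+.03,20),zs,gr).astype(int))
t=robot.snapshot('side')[:,:,::-1];s0=cv2.imread('pics/side0.png')
G=lambda q:cv2.cvtColor(q[172:205,288:325].copy(),cv2.COLOR_BGR2GRAY).astype(np.float64)
print(abs(G(t)-G(s0)).mean(),cv2.phaseCorrelate(G(t),G(s0)))
robot.snapshot('top');print([robot.find_in(n,'top')[:1] for n in('sweets','coffee_pot')])
"
```

```text
[200 203 206 209 212 215 218 221 224 227 230 233 236 239 242 245 248]
[134 136 134 132 133 125 116 116 125 130 123 109 100  93  80  65  55]
[102 104 106 108 108 107 108 114 123 128 120 111 110 115 118 112 102]
[121 123 127 135 141 139 131 124 128 138 141 140 136 135 136 138 135]
1.9164619164619165 ((0.019310268785694973, -0.015267454477303488), 1.014496791644959)
[[{'extent': [216.8, 143.4, 7.3, 7.8], 'conf': 0.52}], [{'extent': [301.1, 225.7, 43.9, 29.8], 'conf': 0.6}]]
```

```bash
python3 -c "
from bench import robot
print(robot.close_job())"
```

```text
the job is handed in; nothing more can be done
None
```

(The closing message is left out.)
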